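# Release the coin tray with the flat blade and hold it up level

## Task

Take the flat release blade out of its black stand and push it all the way down into the slot of the grey coin vault, until its crossbar rests on the vault's top plate: this draws back the latch that locks the coin tray in. Leave the blade standing in the slot, then take the red tray by its steel bail, lift it straight up with its three coin rolls until its underside is at least 5 cm above the vault's top, and finish while still holding it there, over its well, level and still. Never tip the tray over, and leave the detergent jar, the box of dryer sheets and the mug where they are.

Things in the scene. Friction and masses are not known exactly. Their poses are not given: they have to be found in the camera images.
- vault: Grey coin vault fixed to the table, 60 mm high. Origin: on the table under the centre of its open well (96 x 114 mm, floor 8 mm up). Outside x -54 to 54, y -63 to +116 mm in its frame; yaw up to 0.35 rad. The part y > 57 mm is covered by a plate, its top at 60 mm, with the blade slot in it.
- slot (a point): Centre of the slot's mouth, level with the vault's top, at (0, 74.5, 60) mm in the vault's frame; same axes. Slot straight down, 27 (x) x 9 (y) mm, 55 deep, in a yellow flared rim 37 x 19 mm, 5 deep, 45 degrees. From 12 to 32 mm down the tip pushes the latch aside (under 10 N); then it only rubs. Push it: it does not drop in. Crossbar on the plate = tip 52 mm down; it stays when let go.
- latch (a joint): Brass spring latch inside the vault (m): 0 = locked, its tongue lies about 3 mm over the tray's +y wall and the tray cannot be lifted; the fully inserted blade holds it at about 0.006 to 0.009 = released. It springs back if the blade is pulled out.
- blade: Release blade, loose, upright in the stand at the start, about 80 g. Origin: middle of the tip (lower end), z up to the handle, x along the width. Steel 24 (x) x 6 (y) mm, 52 mm from tip to the underside of the blue crossbar (50 x 12 mm, z 52 to 60 mm); above it the blue grip 30 (x) x 12 (y) mm, z 60 to 97 mm.
- blade_tip (a point): Middle of the blade's lower end (the blade's origin).
- blade_grip (a point): Point to hold the blade: centre of its blue grip, 82 mm above the tip; pinch it across its 12 mm (y) faces from above.
- stand: Black plastic block fixed to the table, 80 x 56 x 60 mm high, with an upright slot in which the blade stands, crossbar resting on the block's top, blade tip 8 mm above the table. Origin: centre of its underside. The blade pulls straight up out of it.
- tray: Red plastic coin tray, loose, in the vault's well at the start with about 2 mm play in y and 3 mm in x. 90 (x) x 110 (y) x 40 mm high, open on top. Origin: centre of its underside, z up. Its axes start parallel to the vault's. Mass 0.25 to 0.4 kg, plus the rolls. A steel bail stands rigidly over its middle along x.
- tray_grip (a point): Centre of the bail's bar, 90 mm above the tray's underside. The bar is 90 mm long (x), 10 mm thick (y), 12 mm high (z 84 to 96 mm); pinch it across y from above. Beneath it 50 mm are free down to the rolls.
- tray_in (a point): Centre of the tray's inner floor, 5 mm above its underside.
- roll0: Paper coin roll with orange ends, a cylinder 25 mm thick and 62 mm long lying along the tray's x in its -y channel, about 80 g. Origin: its centre.
- roll1: The same with blue ends, in the middle channel under the bail.
- roll2: The same with green ends, in the +y channel.
- detergent: Detergent jar, 72 mm across, 140 mm high. To be left alone. Origin: centre of its underside.
- sheets: Green box of dryer sheets, 75 x 120 x 70 mm high. To be left alone. Origin: centre of its underside.
- mug: White mug, 80 mm across, 85 mm high. To be left alone. Origin: centre of its underside.

How it is judged:
By the outcome, as a careful person would: the job done as asked, in the order asked, and still so for the second after the job is handed in, while the arm keeps its last pose, push and grip.
It also fails if it takes over 59 s, if anything falls off the work surface, if the arm or the gripper's body presses on something with over 40 N, if the wrist force passes 120 N, or if a joint passes its speed limit or range.

## Robot

A 6-joint arm with a two-finger parallel gripper is mounted at the origin on the work surface. World frame = base frame: x ahead of the robot, y to its left, z up, the work surface at z = 0. Lengths are in m, angles in rad, forces in N, time in s.
With the tool pointing down it reaches from about 0.275 to 0.875 m from the base axis. Payload 12.5 kg.
Tool frame: the origin (TCP) lies between the finger pads; the fingertips stand 25 mm ahead of it and the grasp point (between the pads) lies 6 mm ahead of it; z points along the fingers, y is the line along which they close (so a half turn about z gives the same grasp; the last joint's range is limited). The gripper opens to 85 mm and grips with 20 to 120 N. Pads are 22 mm wide; open, the fingers measure 114 mm over their backs; the gripper's body (76 mm by 85 mm) begins 54 mm behind the grasp point. The pads swing forward as they close: fully open they stand 13 mm farther back than shut.
Start: joints at [1.259, 0.351, 1.652, -0, 1.139, -0.085], TCP at [0.124, 0.536, 0.256] pointing down, gripper open.
Joint ranges: [-2.75, 2.75], [-0.79, 2.1], [0.01, 2.65], [-1.57, 4.71], [0.07, 3.14], [-2.87, 2.87]. Speed limits (rad/s): [2.22, 2.22, 2.79, 3.14, 3.14, 3.14].

## Interface

Orientations are given as a 3x3 rotation matrix whose columns are the frame's x, y, z axes.
In Python, from station import env gives the robot as it stands. The module is installed in compiled form; this text tells all that it offers.
- The arm moves only by the tool send_rows, never from a script. Its argument "deltas" is a list of rows, each a list of 3 entries, a list of its own where there are three numbers: the shift along the tool's x, y, z in units of 0.5 m (1.0 is 0.5 m), then the turn, a rotation vector about the tool's x, y, z in units of 60 degrees (1.0 is 60 degrees), then the closure, from 0 (fully open) to 1 (shut). In form: [[[dx, dy, dz], [wx, wy, wz], claw], ...]. A call has 1 to 20 rows; each row shifts and turns the commanded pose from where the row before left it, along the tool's axes as they then stand; what a row does not reach is not made up. A row lasts 1/10 s, in which the tool goes at most 50 mm and 8.59 degrees, less where a joint would pass 70% of its speed; a pose out of reach is approached as far as the arm can. A call with a number of a shift or a turn outside -1 to 1 is refused whole. A call with a gripper value outside its range is refused whole. The fingers move at their own pace and stop on an object; "newtons" is the grip in N (left out, the last holds). Time passes only in rows, so rows that do not move let the fingers close. It gives the time, the measured TCP pose, the force, the opening and the grip force at its end, in the units of the state.
- env.state(): the state, without advancing time (a new reading comes with each control period).
- env.get_image(name): name is "scene" or "top" or "wrist"; returns a dict with "img" (384x512x3 uint8, red, green, blue), "depth" (384x512 float32, m along the optical axis (not along the pixel's ray), 0 where there is no reading), "mtx" (3x3 intrinsics, pixels), "dist_coeffs" ([k1, k2, p1, p2, k3] as OpenCV has them; the pictures are not rectified), "extrinsics" (4x4, takes a point from world to camera coordinates). Camera axes: x right, y down, z forward; pixel columns grow to the right and rows downward; lengths in m; the calibration is good to about 2 mm. A picture is of the moment at which its call begins.
- env.close_job(): hands the job in; it is judged then, once.
Trained networks look in a picture, given as the dict that the camera call returned (one of the last four; its "shot" number tells which), for a name from the list of things; names that differ only in an ending like _2 or _b are one class to them, and where a whole thing is asked for, a point or a joint stands for the part that bears it (a point fixed in the world has none). Each returns a list of dicts, best first, with "p" (0 to 1); they miss things now and then, are a little off and sometimes report something else, mostly with a low value. They report only what shows in the picture. A call takes as long as a camera call.
- env.spot_in(name, picture): "centre" ([column, row] in pixels, amid what is visible of it).
The state is a dict: "time": time; "qpos": joint angles; "dq": joint speeds; "joint_torque": joint torques, N m; "position": TCP position; "tcp_rot": TCP orientation; "force": force on the tool from outside, world axes, zero at the start; "torque": the same for the moment, N m; "grip_width": finger opening in m; "gripper_force": force on a finger pad.
Only numpy, scipy, OpenCV 4.12 (cv2) and the standard library are available. Lean on these libraries where they do the work, as an engineer would, in place of code of your own. Each camera call takes 0.05 s, during which the arm holds its last target. There are 200 camera calls.

## Working session

There is one attempt and no reset: what is moved stays moved. The work goes in short steps, Python scripts to look and compute and a tool call to move; the robot and the scene stay as the last step left them, time stands still between calls to the robot, and variables do not carry over. Pictures are saved under pics/ and viewed, at most 10 in all, crops included, and the job is handed in when it is done.

Besides the shell and the picture viewer there is one more tool, called after "Call:" as a command line: name --argument value ..., lists and objects as JSON in quotes. send_rows: Moves the arm, as the interface text tells. Shifts and turns lie within -1 to 1; 1 stands for 0.5 m of shift or 60 degrees of turn. Its arguments: {"type":"object","properties":{"deltas":{"type":"array"},"newtons":{"type":"number"}},"required":["deltas"]}

```bash
mkdir -p pics; cat > h.py <<'E'
import numpy as np, cv2
from station import env
def cloud(d):
    """world xyz per pixel (H,W,3), nan where no depth"""
    h,w=d['depth'].shape
    u,v=np.meshgrid(np.arange(w),np.arange(h))
    p=cv2.undistortPoints(np.stack([u,v],-1).reshape(-1,1,2).astype(np.float64),np.array(d['mtx']),np.array(d['dist_coeffs'])).reshape(h,w,2)
    z=np.where(d['depth']>0,d['depth'],np.nan)[...,None]
    c=np.concatenate([p*z,z],-1)
    E=np.array(d['extrinsics'])
    return (c-E[:3,3])@E[:3,:3]
def save(d,n): cv2.imwrite('pics/'+n,d['img'][...,::-1])
E
python3 - <<'E'
from h import *
s=env.state(); print(s['position'],s['tcp_rot'],s['time'],s['force'])
ims=[]
for c in('scene','top'):
    d=env.get_image(c); np.savez(c+'.npz',**{k:np.array(v) for k,v in d.items()}); ims.append(d['img'])
    X=cloud(d)
    for n in('vault','slot','blade','stand','tray','tray_grip','detergent','sheets','mug'):
        r=env.spot_in(n,d)
        for q in r[:1]:
            u,v=np.round(q['centre']).astype(int); print(c,n,round(q['p'],2),u,v,X[v,u].round(3))
    save(d,c+'.png')
E
```

```text
[0.12356479 0.53561871 0.25574815] [[-9.74387653e-01  2.24874568e-01 -3.60471161e-04]
 [ 2.24874840e-01  9.74386954e-01 -1.17026045e-03]
 [ 8.80765831e-05 -1.22134823e-03 -9.99999250e-01]] 0.0 [-0.73708018 -0.10120921  0.42151658]
scene slot 0.95 201 193 [ 0.625 -0.161  0.058]
scene blade 0.66 286 170 [0.522 0.133 0.062]
scene stand 0.81 286 179 [0.554 0.133 0.053]
scene tray 0.84 182 178 [ 0.596 -0.224  0.106]
scene detergent 0.69 119 187 [ 0.658 -0.423  0.137]
scene sheets 0.96 244 228 [ 0.757 -0.006  0.067]
scene mug 0.83 360 178 [0.552 0.388 0.073]
top vault 0.66 298 213 [nan nan nan]
top slot 0.79 306 213 [ 0.577 -0.166  0.058]
top stand 0.96 197 230 [0.527 0.128 0.057]
top tray 0.86 331 210 [ 0.58  -0.226  0.101]
top tray_grip 0.76 329 207 [ 0.588 -0.221  0.103]
top detergent 0.6 408 191 [ 0.626 -0.419  0.143]
top sheets 0.87 252 156 [ 0.731 -0.017  0.068]
top mug 0.84 95 229 [0.529 0.426 0.004]
```

```bash
python3 - <<'E'
import cv2
a=cv2.imread('pics/top.png')[130:280,70:450]; cv2.imwrite('pics/topc.png',cv2.resize(a,None,fx=2.1,fy=2.1,interpolation=cv2.INTER_CUBIC))
a=cv2.imread('pics/scene.png')[110:280,90:400]; cv2.imwrite('pics/scenec.png',cv2.resize(a,None,fx=2.5,fy=2.5,interpolation=cv2.INTER_CUBIC))
E
```

```text
(no output)
```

View pics/topc.png

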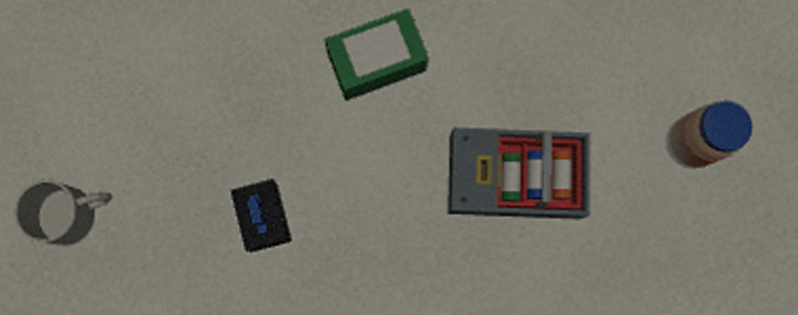

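View pics/scenec.png

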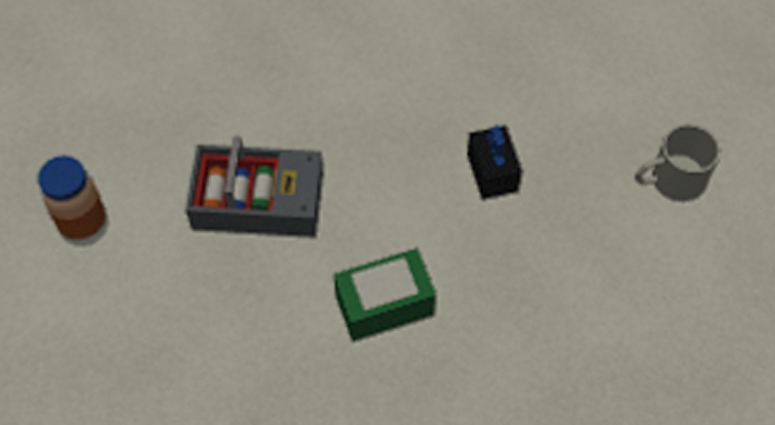

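The top crop shows the stand with its blue grip near (260,215), and the vault with its yellow slot near (484,170) and the bail near (547,168). The way between them is clear. I'll move over the stand for a close look.

Call:
send_rows --deltas '[[[-0.064,-0.04,0],[0,0,0],0],[[-0.064,-0.04,0],[0,0,0],0],[[-0.064,-0.04,0],[0,0,0],0],[[-0.064,-0.04,0],[0,0,0],0],[[-0.064,-0.04,0],[0,0,0],0],[[-0.064,-0.04,0],[0,0,0],0],[[-0.064,-0.04,0],[0,0,0],0],[[-0.064,-0.04,0],[0,0,0],0],[[-0.064,-0.04,0],[0,0,0],0],[[-0.064,-0.04,0],[0,0,0],0],[[-0.064,-0.04,0],[0,0,0],0],[[-0.064,-0.04,0],[0,0,0],0],[[-0.064,-0.04,0],[0,0,0],0],[[-0.064,-0.04,0],[0,0,0],0],[[-0.064,-0.04,0],[0,0,0],0],[[0,0,0],[0,0,0],0]]'

```text
time: 2.6
position: [0.5262, 0.133, 0.2561]
tcp_rot: [[-0.974, 0.228, 0.001], [0.228, 0.974, -0.0], [-0.001, -0.0, -1.0]]
force: [-0.7, 0.9, -0.5]
grip_width: 0.0857
gripper_force: 0.0
```

```bash
cat >> h.py <<'E'
def rect(X,m):
    """min-area rectangle (centre, sides, angle of the long side mod pi) of masked points in world xy"""
    P=X[m][:,:2]; P=P[np.isfinite(P).all(1)]
    (c,s,a)=cv2.minAreaRect((P*1000).astype(np.float32))
    a=np.radians(a)+(np.pi/2 if s[1]>s[0] else 0)
    return np.array(c).round(1),sorted(np.round(s,1)),round(float((a+np.pi/2)%np.pi-np.pi/2),4),len(P)
def hsv(d): return cv2.cvtColor(d['img'],cv2.COLOR_RGB2HSV)
E
python3 - <<'E'
from h import *
s=env.state(); print(s['position'],s['tcp_rot'].round(4) if hasattr(s['tcp_rot'],'round') else s['tcp_rot'],s['time'])
d=env.get_image('wrist'); X=cloud(d); save(d,'w1.png'); np.savez('w1.npz',**{k:np.array(v) for k,v in d.items()})
H=hsv(d)
blue=(H[...,0]>95)&(H[...,0]<130)&(H[...,1]>120)&(H[...,2]>40)
for lo,hi in((.055,.064),(.064,.072),(.09,.112)):
    m=(X[...,2]>lo)&(X[...,2]<hi)
    print(lo,'all',rect(X,m) if m.sum()>10 else m.sum(),'blue',rect(X,m&blue) if (m&blue).sum()>10 else (m&blue).sum())
print(np.nanmin(d['depth'][d['depth']>0]))
for n in('blade_grip','stand'): print(n,[(q['p'],q['centre']) for q in env.spot_in(n,d)[:2]])
E
```

```text
[0.52619133 0.13297268 0.25612951] [[-9.737e-01  2.280e-01  9.000e-04]
 [ 2.280e-01  9.737e-01 -5.000e-04]
 [-1.000e-03 -3.000e-04 -1.000e+00]] 2.6
0.055 all (array([589.7,  92.2]), [np.float64(205.0), np.float64(709.7)], -1.4261, 6310) blue (array([527.3, 132.5]), [np.float64(9.8), np.float64(51.7)], 0.3794, 36)
0.064 all (array([586.7, 109.6]), [np.float64(151.0), np.float64(666.7)], -1.2382, 819) blue (array([522.8, 140.4]), [np.float64(11.4), np.float64(49.3)], 0.2868, 114)
0.09 all (array([573. , -36.9]), [np.float64(30.0), np.float64(381.1)], -1.2945, 431) blue (array([522.7, 140.4]), [np.float64(12.1), np.float64(30.0)], 0.2783, 386)
0.050010428
blade_grip [(0.65, [257.8, 174.1])]
stand [(0.57, [266.8, 164.9]), (0.33, [204.9, 305.8])]
```

View pics/w1.png

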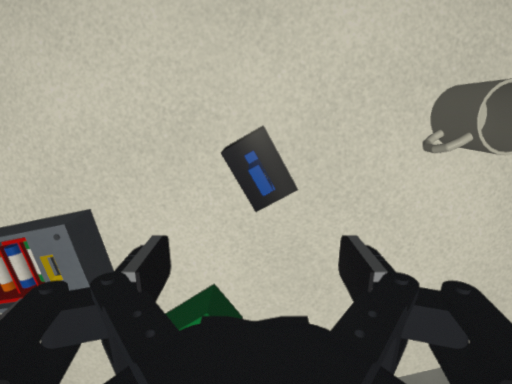

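The wrist view shows the grip and crossbar centred near (260,175). Depth puts the grip at (522.7, 140.4) mm, with its x axis at 0.278 rad. I'll align to that and descend to a grasp height of 92 mm.

Call:
send_rows --deltas '[[[0.0102,0.0128,0],[0,0,0],0],[[0,0,0.03],[0,0,-0.097],0],[[0,0,0.03],[0,0,-0.097],0],[[0,0,0.03],[0,0,-0.097],0],[[0,0,0.03],[0,0,-0.097],0],[[0,0,0.03],[0,0,-0.097],0],[[0,0,0.03],[0,0,0],0],[[0,0,0.03],[0,0,0],0],[[0,0,0.03],[0,0,0],0],[[0,0,0.03],[0,0,0],0],[[0,0,0.03],[0,0,0],0],[[0,0,0.016],[0,0,0],0],[[0,0,0],[0,0,0],0],[[0,0,0],[0,0,0],0]]' --newtons 50

```text
time: 4.15
position: [0.5204, 0.1436, 0.0988]
tcp_rot: [[-0.961, -0.278, 0.0], [-0.278, 0.961, 0.0], [-0.001, -0.0, -1.0]]
force: [0.1, 0.3, 0.5]
grip_width: 0.0855
gripper_force: 0.0
```

```bash
python3 - <<'E'
from h import *
s=env.state(); R=np.array(s['tcp_rot']); p=np.array(s['position']); print(p,R.round(4),s['time'],np.round(s['qpos'],2))
d=env.get_image('wrist'); X=cloud(d); save(d,'w2.png')
H=hsv(d); blue=(H[...,0]>95)&(H[...,0]<130)&(H[...,1]>120)&(H[...,2]>40)
m=blue&(X[...,2]>.09)&(X[...,2]<.112); print(rect(X,m), np.nanmedian(X[m],0), m.sum())
E
```

```text
[0.52035478 0.14359209 0.09882981] [[-9.606e-01 -2.780e-01  5.000e-04]
 [-2.780e-01  9.606e-01  1.000e-04]
 [-5.000e-04 -0.000e+00 -1.000e+00]] 4.15 [ 0.18  0.55  1.8   0.    0.79 -1.67]
(array([522.6, 140.1]), [np.float64(12.2), np.float64(30.4)], 0.2768, 1877) [0.51851765 0.13919762 0.10502973] 1877
```

View pics/w2.png

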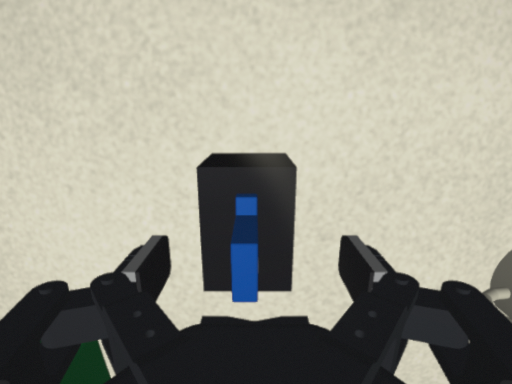

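The blade at column 245 sits about 4 mm left of the midpoint between the fingers (255). I'll correct that, then close.

Call:
send_rows --deltas '[[[-0.0024,-0.0078,0],[0,0,0],0],[[0,0,0],[0,0,0],0],[[0,0,0],[0,0,0],0.5],[[0,0,0],[0,0,0],0.7],[[0,0,0],[0,0,0],1],[[0,0,0],[0,0,0],1],[[0,0,0],[0,0,0],1],[[0,0,0],[0,0,0],1],[[0,0,0],[0,0,0],1]]'

```text
time: 5.1
position: [0.5227, 0.1396, 0.0984]
tcp_rot: [[-0.961, -0.277, 0.0], [-0.277, 0.961, -0.0], [-0.0, -0.0, -1.0]]
force: [-0.7, 0.4, 1.5]
grip_width: 0.0116
gripper_force: 48.7
```

Call:
send_rows --deltas '[[[0,0,-0.036],[0,0,0],1],[[0,0,-0.036],[0,0,0],1],[[0,0,-0.036],[0,0,0],1],[[0,0,-0.036],[0,0,0],1],[[0,0,-0.036],[0,0,0],1],[[0,0,-0.036],[0,0,0],1],[[-0.0035,-0.0614,0],[0,0,0],1],[[-0.0035,-0.0614,0],[0,0,0],1],[[-0.0035,-0.0614,0],[0,0,0],1],[[-0.0035,-0.0614,0],[0,0,0],1],[[-0.0035,-0.0614,0],[0,0,0],1],[[-0.0035,-0.0614,0],[0,0,0],1],[[-0.0035,-0.0614,0],[0,0,0],1],[[-0.0035,-0.0614,0],[0,0,0],1],[[-0.0035,-0.0614,0],[0,0,0],1],[[-0.0035,-0.0614,0],[0,0,0],1],[[0,0,0],[0,0,0.125],1],[[0,0,0],[0,0,0.125],1],[[0,0,0],[0,0,0],1],[[0,0,0],[0,0,0],1]]'

```text
time: 7.1
position: [0.6245, -0.1503, 0.2061]
tcp_rot: [[-1.0, -0.023, -0.0], [-0.023, 1.0, 0.0], [0.0, 0.0, -1.0]]
force: [-0.6, 0.3, -0.6]
grip_width: 0.0115
gripper_force: 48.9
```

```bash
cat > vault.py <<'E'
from h import *
import sys
s=env.state(); R=np.array(s['tcp_rot']); p=np.array(s['position']); print(p,R.round(4),s['time'],np.round(s['qpos'],2),s['grip_width'])
d=env.get_image('wrist'); X=cloud(d); save(d,sys.argv[1]); np.savez('last.npz',**{k:np.array(v) for k,v in d.items()})
H=hsv(d); near=(X[...,2]>.05)&(X[...,2]<.065)&(abs(X[...,1]+.2)<.15)
yel=(H[...,0]>18)&(H[...,0]<35)&(H[...,1]>110)
print('yellow',rect(X,yel&near))
grey=(H[...,1]<80)&near&(X[...,2]>.056); print('grey top',rect(X,grey),np.nanmedian(X[grey][:,2]))
bail=(H[...,1]<80)&(X[...,2]>.096)&(X[...,2]<.112)&(X[...,1]<-.17); print('bail',rect(X,bail) if bail.sum()>10 else bail.sum())
for n in('slot','tray_grip','blade_tip'):
    for q in env.spot_in(n,d)[:1]:
        u,v=np.round(q['centre']).astype(int); print(n,q['p'],u,v,X[v,u].round(4))
E
python3 vault.py w3.png
```

```text
[ 0.62446507 -0.15031855  0.20607403] [[-9.997e-01 -2.320e-02 -4.000e-04]
 [-2.320e-02  9.997e-01  1.000e-04]
 [ 4.000e-04  1.000e-04 -1.000e+00]] 7.1 [-0.31  0.57  1.44  0.    1.13 -1.9 ] 0.011482251605311952
yellow (array([ 584.7, -155.5]), [np.float64(31.6), np.float64(41.9)], -0.0343, 747)
grey top (array([ 583.1, -197.6]), [np.float64(108.6), np.float64(180.4)], 1.5436, 9081) 0.06015449426974725
bail (array([ 583.4, -222.3]), [np.float64(11.1), np.float64(89.6)], -0.031, 1753)
slot 0.72 252 134 [ 0.5774 -0.1533  0.0295]
tray_grip 0.76 166 141 [ 0.5789 -0.2185  0.105 ]
blade_tip 0.91 257 250 [ 0.6139 -0.149   0.2128]
```

View pics/w3.png

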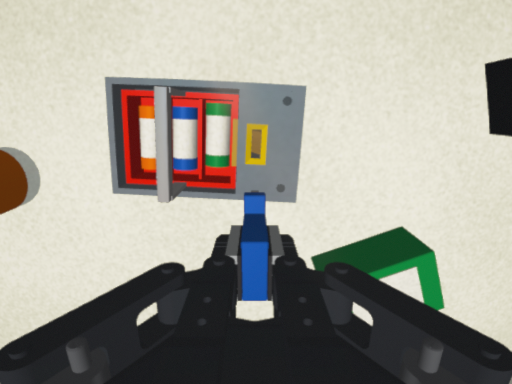

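The vault is fully in view: the slot rim is at about (257,143), and the bail and its bar at about (163,143). My yellow mask also caught the brass latch, so I'll refine it.

```bash
cat > ref.py <<'E'
from h import *
d=dict(np.load('last.npz')); X=cloud(d); H=hsv(d)
yel=(H[...,0]>18)&(H[...,0]<35)&(H[...,1]>110)
n,L,st,_=cv2.connectedComponentsWithStats(yel.astype(np.uint8))
for i in range(1,n):
    if st[i,4]>60:
        m=(L==i)&(X[...,2]>.05); c,s,a,k=rect(X,m) if m.sum()>10 else (0,0,0,0); print(st[i],c,s,a)
        # hull pixels projected to plane z=0.06
        u=np.argwhere(L==i)[:,::-1].astype(float)
        p=cv2.undistortPoints(u.reshape(-1,1,2),d['mtx'],d['dist_coeffs']).reshape(-1,2)
        E=d['extrinsics']; r=np.c_[p,np.ones(len(p))]@E[:3,:3]; o=-E[:3,:3].T@E[:3,3]
        P=o+r*((.06-o[2])/r[:,2])[:,None]; (c,s,a)=cv2.minAreaRect((P[:,:2]*1000).astype(np.float32)); print('  plane',np.round(c,1),np.round(s,1),a)
blue=(H[...,0]>95)&(H[...,0]<130)&(H[...,1]>120)&(H[...,2]>40)
for lo,hi in((.205,.222),(.164,.182)):
    m=blue&(X[...,2]>lo)&(X[...,2]<hi); print('blade',rect(X,m) if m.sum()>10 else m.sum(),np.nanmax(X[m][:,2]))
E
python3 ref.py
```

```text
[232 120   6  46 191] [ 584.2 -169.3] [np.float64(4.0), np.float64(41.9)] -0.0273
  plane [ 583.8 -169. ] [ 3.9 41.2] 88.4588623046875
[245 124  23  41 665] [ 584.6 -149.2] [np.float64(19.1), np.float64(36.8)] -0.0254
  plane [ 584.5 -149.3] [19.1 36.8] 88.3706283569336
blade (array([ 624.5, -150.1]), [np.float64(12.4), np.float64(30.3)], 0.0159, 1771) 0.21962721832999207
blade (array([ 605.1, -150.5]), [np.float64(11.0), np.float64(11.0)], -1.5422, 481) 0.18197377442965054
```

Call:
send_rows --deltas '[[[0.04,0.0018,0],[0,0,0],1],[[0.04,0.0017,0],[0,0,0.048],1],[[0,0,0.03],[0,0,0],1],[[0,0,0.03],[0,0,0],1],[[0,0,0.03],[0,0,0],1],[[0,0,0],[0,0,0],1],[[0,0,0],[0,0,0],1],[[0,0,0],[0,0,0],1]]'

```text
time: 8.1
position: [0.585, -0.1496, 0.1616]
tcp_rot: [[-1.0, 0.031, 0.001], [0.031, 1.0, -0.0], [-0.001, -0.0, -1.0]]
force: [0.7, 0.3, -1.0]
grip_width: 0.0113
gripper_force: 48.9
```

```bash
python3 - <<'E'
from h import *
s=env.state(); print(np.round(s['position'],4),np.round(s['tcp_rot'],4),s['force'])
d=env.get_image('wrist'); X=cloud(d); np.savez('last.npz',**{k:np.array(v) for k,v in d.items()})
E
sed -i 's/(.205,.222),(.164,.182)/(.155,.185),(.12,.138)/' ref.py; python3 ref.py
```

```text
[ 0.585  -0.1496  0.1616] [[-9.995e-01  3.060e-02  7.000e-04]
 [ 3.060e-02  9.995e-01 -2.000e-04]
 [-7.000e-04 -2.000e-04 -1.000e+00]] [ 0.72501985  0.27465328 -0.97624931]
[227 172   6  50 219] [ 583.8 -169.5] [np.float64(3.7), np.float64(42.7)] -0.0282
  plane [ 582.2 -169.1] [ 3.6 41. ] 88.3296890258789
[242 177  25  24 369] [ 572.9 -148.9] [np.float64(19.3), np.float64(24.8)] 0.0082
  plane [ 575.7 -149. ] [19.1 18.9] 88.91410827636719
blade (array([ 584.9, -148.8]), [np.float64(12.9), np.float64(30.3)], 0.0032, 1907) 0.17521983693557533
blade (array([ 565.6, -148.7]), [np.float64(10.8), np.float64(11.0)], 1.5351, 486) 0.1378724460548907
```

Call:
send_rows --deltas '[[[0,0,0.008],[0,0,0],1],[[0,0,0.008],[0,0,0],1],[[0,0,0.008],[0,0,0],1],[[0,0,0.008],[0,0,0],1],[[0,0,0.006],[0,0,0],1],[[0,0,0],[0,0,0],1]]'

```text
time: 8.75
position: [0.5843, -0.1494, 0.1417]
tcp_rot: [[-1.0, 0.031, -0.001], [0.031, 1.0, 0.0], [0.001, 0.0, -1.0]]
force: [0.8, 0.5, -1.0]
grip_width: 0.0117
gripper_force: 48.9
```

Call:
send_rows --deltas '[[[0,0,0.008],[0,0,0],1],[[0,0,0.008],[0,0,0],1],[[0,0,0.008],[0,0,0],1],[[0,0,0.008],[0,0,0],1],[[0,0,0.008],[0,0,0],1],[[0,0,0.008],[0,0,0],1],[[0,0,0],[0,0,0],1]]'

```text
time: 9.45
position: [0.5843, -0.1495, 0.1176]
tcp_rot: [[-1.0, 0.031, -0.001], [0.031, 1.0, 0.0], [0.001, 0.0, -1.0]]
force: [0.6, -1.2, -2.0]
grip_width: 0.0115
gripper_force: 48.8
```

Call:
send_rows --deltas '[[[0,0,0.008],[0,0,0],1],[[0,0,0.008],[0,0,0],1],[[0,0,0.008],[0,0,0],1],[[0,0,0.008],[0,0,0],1],[[0,0,0.005],[0,0,0],1],[[0,0,0.002],[0,0,0],1],[[0,0,0],[0,0,0],1]]'

```text
time: 10.15
position: [0.5844, -0.1494, 0.0986]
tcp_rot: [[-1.0, 0.031, -0.0], [0.031, 1.0, 0.0], [0.0, 0.0, -1.0]]
force: [-0.1, -1.4, -2.0]
grip_width: 0.0114
gripper_force: 48.9
```

```bash
python3 - <<'E'
from h import *
s=env.state(); print(np.round(s['position'],4),s['force'])
d=env.get_image('wrist'); X=cloud(d); H=hsv(d)
blue=(H[...,0]>95)&(H[...,0]<130)&(H[...,1]>120)&(H[...,2]>40)&(abs(X[...,0]-.57)<.06)&(abs(X[...,1]+.149)<.02)
print(np.histogram(X[blue][:,2],bins=np.arange(.05,.13,.003)))
E
```

```text
[ 0.5844 -0.1494  0.0986] [-0.08488138 -1.35521988 -1.96770837]
(array([   0,    0,    0,    0,   12,  155,  282,   33,   36,   43,   47,
         51,   54,   64,   72,   67,   77,  104, 1564,   26,   18,    0,
          0,    0,    0,    0]), array([0.05 , 0.053, 0.056, 0.059, 0.062, 0.065, 0.068, 0.071, 0.074,
       0.077, 0.08 , 0.083, 0.086, 0.089, 0.092, 0.095, 0.098, 0.101,
       0.104, 0.107, 0.11 , 0.113, 0.116, 0.119, 0.122, 0.125, 0.128]))
```

Call:
send_rows --deltas '[[[0,0,0.002],[0,0,0],1],[[0,0,0.002],[0,0,0],1],[[0,0,0],[0,0,0],1],[[0,0,0],[0,0,0],1]]'

```text
time: 10.6
position: [0.5846, -0.1495, 0.0983]
tcp_rot: [[-1.0, 0.031, 0.0], [0.031, 1.0, -0.0], [-0.0, -0.0, -1.0]]
force: [-6.9, 0.8, 14.5]
grip_width: 0.0112
gripper_force: 51.4
```

Contact at 14.5 N and the height matching the seated value mean the crossbar is resting on the plate. I'll release and rise.

Call:
send_rows --deltas '[[[0,0,0],[0,0,0],0.5],[[0,0,0],[0,0,0],0.5],[[0,0,0],[0,0,0],0.5],[[0,0,0],[0,0,0],0.5],[[0,0,-0.02],[0,0,0],0.5],[[0,0,-0.04],[0,0,0],0.5],[[0,0,-0.05],[0,0,0],0.5],[[0,0,-0.05],[0,0,0],0.5],[[-0.04,-0.03,-0.05],[0,0,0],0.5],[[-0.04,-0.03,-0.04],[0,0,0],0.5],[[0,0,0],[0,0,0],0.5],[[0,0,0],[0,0,0],0.5]]'

```text
time: 11.8
position: [0.6233, -0.1806, 0.2219]
tcp_rot: [[-1.0, 0.031, -0.0], [0.031, 1.0, 0.0], [0.0, 0.0, -1.0]]
force: [0.4, 0.0, -0.7]
grip_width: 0.0426
gripper_force: 0.0
```

```bash
python3 vault.py w4.png; python3 - <<'E'
from h import *
d=dict(np.load('last.npz')); X=cloud(d); H=hsv(d)
blue=(H[...,0]>95)&(H[...,0]<130)&(H[...,1]>120)&(H[...,2]>40)&(abs(X[...,1]+.149)<.02)&(X[...,2]<.13)
for lo,hi in((.064,.072),(.1,.112)):
    m=blue&(X[...,2]>lo)&(X[...,2]<hi); print(rect(X,m),np.nanmedian(X[m][:,2]))
E
```

```text
[ 0.6233293  -0.18064868  0.2218587 ] [[-9.995e-01  3.130e-02 -0.000e+00]
 [ 3.130e-02  9.995e-01  1.000e-04]
 [ 0.000e+00  1.000e-04 -1.000e+00]] 11.8 [-0.35  0.56  1.41  0.    1.17 -1.89] 0.04261499683951106
yellow (array([ 584.6, -149.4]), [np.float64(18.5), np.float64(36.4)], -0.062, 105)
grey top (array([ 583.3, -197.6]), [np.float64(108.4), np.float64(179.5)], 1.5406, 7879) 0.060159727010120526
bail (array([ 633.9, -303.7]), [np.float64(80.3), np.float64(249.7)], -1.0171, 1474)
slot 0.88 279 130 [ 0.5712 -0.1562  0.0775]
tray_grip 0.93 206 144 [ 0.5792 -0.2187  0.1034]
blade_tip 0.58 286 145 [ 0.5818 -0.1529  0.1053]
(array([ 585. , -151.1]), [np.float64(11.0), np.float64(48.3)], -0.0247, 171) 0.06813690050279901
(array([ 584.7, -150.8]), [np.float64(11.7), np.float64(29.7)], -0.0427, 519) 0.10503000138571766
```

View pics/w4.png

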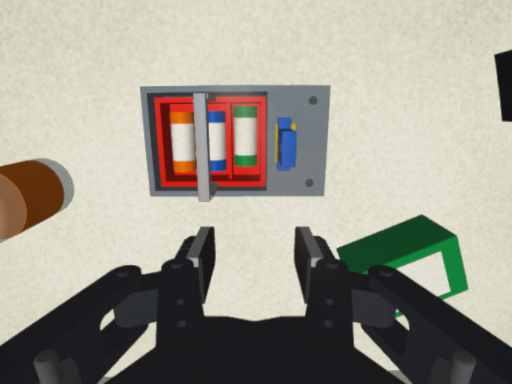

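The blade stands seated: its crossbar top is at 68.1 mm, and the brass tongue no longer shows over the tray wall. The bail bar runs along column 203 or so.

```bash
python3 - <<'E'
from h import *
d=dict(np.load('last.npz')); X=cloud(d)
m=(X[...,2]>.098)&(X[...,2]<.112)&(abs(X[...,1]+.222)<.02)&(abs(X[...,0]-.583)<.055)
c,s,a,n=rect(X,m); print(c,s,a,n,np.nanmedian(X[m][:,2]))
st=env.state(); R=np.array(st['tcp_rot']); p=np.array(st['position'])
t=np.array([c[0]/1e3,c[1]/1e3,.104]); print('shift units',(R.T@(t-p)/.5).round(4)); print('turn about tool z units',-np.degrees(a-np.arctan2(-R[1,0],-R[0,0]))/60)
E
```

```text
[ 583.  -222.6] [np.float64(11.1), np.float64(89.0)] -0.028 1419 0.10402917733832028
shift units [ 0.0767 -0.0875  0.2341]
turn about tool z units -0.00250908289795679
```

Call:
send_rows --deltas '[[[0.026,-0.03,0],[0,0,0],0.5],[[0.026,-0.03,0],[0,0,0],0.5],[[0.025,-0.0275,0],[0,0,-0.0025],0.5],[[0,0,0.035],[0,0,0],0.5],[[0,0,0.035],[0,0,0],0.5],[[0,0,0.035],[0,0,0],0.5],[[0,0,0.03],[0,0,0],0.5],[[0,0,0],[0,0,0],0.5],[[0,0,0],[0,0,0],0.5]]'

```text
time: 12.9
position: [0.5836, -0.2236, 0.1546]
tcp_rot: [[-1.0, 0.029, -0.0], [0.029, 1.0, -0.0], [0.0, -0.0, -1.0]]
force: [-0.1, -0.1, -0.1]
grip_width: 0.0428
gripper_force: 0.0
```

Call:
send_rows --deltas '[[[0.0005,0.002,0.025],[0,0,0],0.5],[[0,0,0.025],[0,0,0],0.5],[[0,0,0.025],[0,0,0],0.5],[[0,0,0.025],[0,0,0],0.5],[[0,0,0],[0,0,0],0.5],[[0,0,0],[0,0,0],0.7],[[0,0,0],[0,0,0],0.85],[[0,0,0],[0,0,0],1],[[0,0,0],[0,0,0],1],[[0,0,0],[0,0,0],1],[[0,0,0],[0,0,0],1],[[0,0,0],[0,0,0],1]]' --newtons 90

```text
time: 14.1
position: [0.584, -0.2227, 0.1049]
tcp_rot: [[-1.0, 0.028, 0.001], [0.028, 1.0, -0.001], [-0.001, -0.001, -1.0]]
force: [1.0, -4.9, 3.7]
grip_width: 0.0083
gripper_force: 88.6
```

Call:
send_rows --deltas '[[[0,0,-0.004],[0,0,0],1],[[0,0,-0.004],[0,0,0],1],[[0,0,-0.004],[0,0,0],1],[[0,0,0],[0,0,0],1],[[0,0,0],[0,0,0],1]]'

```text
time: 14.6
position: [0.5833, -0.222, 0.1101]
tcp_rot: [[-1.0, 0.028, -0.001], [0.028, 1.0, 0.0], [0.001, 0.0, -1.0]]
force: [-1.4, -0.1, -5.7]
grip_width: 0.0081
gripper_force: 87.8
```

Only the tray's weight (about 6 N) shows, so the latch is free. I'll lift 120 mm in total.

Call:
send_rows --deltas '[[[0,0,-0.01],[0,0,0],1],[[0,0,-0.014],[0,0,0],1],[[0,0,-0.018],[0,0,0],1],[[0,0,-0.02],[0,0,0],1],[[0,0,-0.02],[0,0,0],1],[[0,0,-0.02],[0,0,0],1],[[0,0,-0.02],[0,0,0],1],[[0,0,-0.02],[0,0,0],1],[[0,0,-0.02],[0,0,0],1],[[0,0,-0.02],[0,0,0],1],[[0,0,-0.02],[0,0,0],1],[[0,0,-0.014],[0,0,0],1],[[0,0,-0.008],[0,0,0],1],[[0,0,-0.004],[0,0,0],1],[[0,0,0],[0,0,0],1],[[0,0,0],[0,0,0],1],[[0,0,0],[0,0,0],1],[[0,0,0],[0,0,0],1]]'

```text
time: 16.4
position: [0.5834, -0.2222, 0.224]
tcp_rot: [[-1.0, 0.028, -0.0], [0.028, 1.0, 0.0], [0.0, 0.0, -1.0]]
force: [-0.9, 0.1, -5.3]
grip_width: 0.0082
gripper_force: 87.9
```

```bash
python3 - <<'E'
from h import *
s=env.state(); print(np.round(s['position'],4),s['force'],np.round(s['torque'],3),s['gripper_force'],np.abs(s['dq']).max())
d=env.get_image('scene'); X=cloud(d); 
cv2.imwrite('pics/s5.png',cv2.resize(d['img'][90:290,110:330,::-1],None,fx=2.6,fy=2.6,interpolation=cv2.INTER_CUBIC))
w=env.get_image('wrist'); H=hsv(w); Y=cloud(w); red=((H[...,0]<6)|(H[...,0]>174))&(H[...,1]>150)&(Y[...,2]>.1)
P=Y[red&(Y[...,2]>.15)]; print(len(P)); 
z=P[:,2]; top=P[z>np.percentile(z,60)]; A=np.c_[top[:,:2],np.ones(len(top))]; print('rim z',np.percentile(z,[5,50,90,98]),'slopes',np.linalg.lstsq(A,top[:,2],rcond=None)[0])
cv2.imwrite('pics/w5.png',w['img'][...,::-1])
E
```

```text
[ 0.5834 -0.2222  0.224 ] [-0.94993509  0.07100309 -5.27459163] [ 0.01  -0.021  0.002] 87.94926524162292 0.007213594644627026
5718
rim z [0.15219551 0.16604199 0.16805299 0.16871465] slopes [0.0169404  0.00152132 0.15930338]
```

View pics/s5.png

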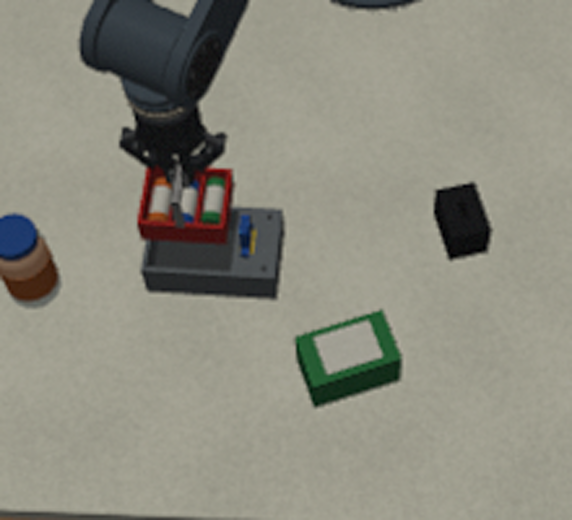

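View pics/w5.png

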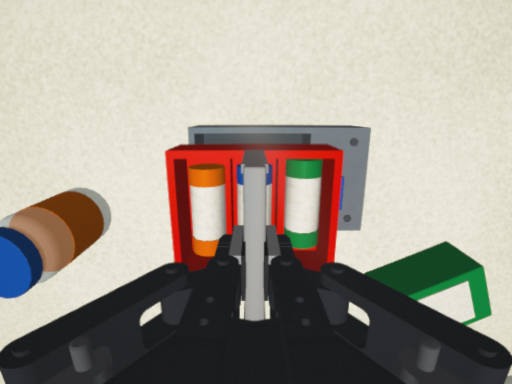

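The tray hangs level about 68 mm above the vault, with all three rolls in it and the blade still standing in the slot near (245,235) in the scene crop. The other objects have not moved, so I'll hand in.

```bash
python3 -c "
from station import env
print(env.close_job())"
```

```text
the job is handed in; nothing more can be done
None
```

The job is handed in: the blade is fully seated in the slot, and the arm is holding the tray with its three rolls level and still over its well, about 68 mm above the vault's top.

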